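# Hold a steel parallel in the slot of the bench demagnetiser

## Task

First slide the shutter on top of the demagnetiser fully open, up to its stop; then take the tallest of the three flat steel pieces out of the wooden rack and lower it upright through the slot in the top plate until its lower end is about 50 mm below the plate (the scribed line on the piece level with the plate). Finish while still holding it there in the gripper, hanging free in the slot and still, never touching the pole plate inside, and leave everything else on the bench where it is.

Things in the scene. Friction and masses are not known exactly. Their poses are not given: they have to be found in the camera images.
- housing: demagnetiser, a grey box 160 (x) x 240 (y) x 110 mm high, fixed to the bench; origin: centre of its underside. Its top plate is bare aluminium, 8 mm thick, top face 110 mm above the origin. A steel shutter plate slides along +y on top of it between two 5 mm high guide strips (at x = -24.5 and +24.5 mm), up to a 5 mm high stop bar at y = +69.5 mm.
- slot (a point): centre of the slot's mouth, in the plane of the top plate's top face, 45 mm towards -y from the housing's middle; axes as the housing's. The slot goes through the top plate, 12 mm wide (x) and 34 mm long (y), so 2 mm wider and longer than the tall bar. Below the plate is free space down to the pole plate. The shutter covers the slot at first.
- pole: pole plate inside the housing under the slot, 60 x 70 x 20 mm, origin at the centre of its underside at bench height; its upper face is 90 mm below the top plate's top face. Not to be touched.
- shutter (a joint): shutter travel in m: 0 = shut, shutter centred on the slot; 0.08 = fully open against its stop, towards the housing's +y. It starts between 0 and 0.035 and the slot is wholly clear from about 0.05. It slides stiffly (2 N of friction) and stays where it is left. The shutter is 42 x 62 x 4 mm.
- shutter_top (a point): top centre of the shutter's black upright grip, a block 28 (x) x 20 (y) mm that rises 34 mm from the shutter plate, whose upper face is 5 mm above the top plate; this point is 38.5 mm above the top plate and moves with the shutter, free space all round the grip. Axes as the housing's.
- rack: wooden block 90 (x) x 200 (y) x 55 mm high, fixed to the bench, origin at the centre of its underside. Three pockets 14 (x) x 36 (y) mm, 45 mm deep (floor 10 mm above the bench), in a row at y = -65, 0 and +65 mm; one flat piece stands in each, in any order.
- blade: the tallest flat steel piece, the one to be demagnetised: a plain bar 10 (x) x 32 (y) x 140 mm (z, upright), about 0.35 kg, its lower 3 mm bevelled all round by 3 mm, with a scribed line round it 50 mm from its lower end; origin: centre of its lower end, z towards its upper end. It stands in a rack pocket with 2 mm of play on each side, so its upper 95 mm stand out above the rack. Alike if turned half round.
- plate: short plain flat steel piece 10 x 32 x 90 mm standing in the rack; origin: centre of its lower end. Stays in the rack.
- tgauge: flat steel piece 10 x 32 mm with a T-shaped head 50 mm wide, 93 mm tall in all, standing in the rack; origin: centre of its lower end. Stays in the rack.
- spanner: steel spanner lying on the bench between rack and housing; leave it alone.
- vblock: steel V-block 50 x 70 x 45 mm at the back; leave it alone.
- oilcan: white oil bottle, 60 mm wide, 150 mm high, at the back; leave it alone.
- mug: white mug, 80 mm wide, 90 mm high, on the left; leave it alone.
- collar: steel collar, 70 mm wide, 30 mm high, at the back; leave it alone.
- barstub: upright stub of round steel bar, 44 mm wide, 50 mm high, on the right; leave it alone.
Things that resemble listed ones, but are neither listed nor needed, are in the scene too. What is shaped like the blade but blue or yellow is not meant.

How it is judged:
On the way, in this order (a step that is already met when the one before it is completed fails the run):
1. the shutter is slid fully open (to within 8 mm of its stop) (value of joint shutter above 0.072 m), for 0.2 s.
2. the tall bar is lifted clear above the demagnetiser's top plate level (height (world z) of blade above 0.111 m), for 0.1 s.
At the end, for the whole second after the job is handed in: Shutter within 8 mm of its stop; tall bar gripped (over 3 N), upright within 0.1 rad, still (under 20 mm/s), lower end 38-62 mm below the top face and within 8 mm of the slot centre, under 12 N against the demagnetiser, off the pole plate; other things moved under 30 mm (value of joint shutter above 0.072 m and z of blade in the frame of slot between -0.062 and -0.038 m and horizontal distance between blade and slot below 0.008 m and angle between blade's own z axis and vertical below 0.1 rad and contact force between the fingers and blade above 3 N and contact force between blade and housing below 12 N and contact force between blade and pole below 0.5 N and linear speed of blade below 0.02 m/s and distance of each of plate, tgauge, spanner, vblock, oilcan, mug, collar, barstub from where it was at the start of the episode below 0.03 m); the arm keeps its last pose, push and grip.
It fails at once if the bar touches the pole plate inside (contact force between blade and pole above 1 N).
It fails at once if another thing on the bench or in the rack is disturbed (moved over 30 mm) (distance of any of plate, tgauge, spanner, vblock, oilcan, mug, collar, barstub from where it was at the start of the episode above 0.03 m).
It also fails if it takes over 56 s, if anything falls off the work surface, if the arm or the gripper's body presses on something with over 40 N, if the wrist force passes 120 N, or if a joint passes its speed limit or range.

## Robot

A 7-joint arm with a two-finger parallel gripper is mounted at the origin on the work surface. World frame = base frame: x ahead of the robot, y to its left, z up, the work surface at z = 0. Lengths are in m, angles in rad, forces in N, time in s.
With the tool pointing down it reaches from about 0.35 to 0.9 m from the base axis. Payload 19.9 kg.
Tool frame: the origin (TCP) lies midway between the tips of the shut fingers; the grasp point (between the pads) lies 19 mm behind it; z points along the fingers, y is the line along which they close (so a half turn about z gives the same grasp; the last joint's range is limited). The gripper opens to 85 mm and grips with 20 to 120 N. Pads are 22 mm wide; open, the fingers measure 114 mm over their backs; the gripper's body (76 mm by 85 mm) begins 54 mm behind the grasp point. The pads swing forward as they close: fully open they stand 13 mm farther back than shut.
Start: joints at [1.177, 0.417, -0.01, 1.614, 0.005, 1.111, -0.053], TCP at [0.216, -0.586, 0.231] pointing down, gripper open.
Joint ranges: [-2.81, 2.81], [-0.39, 2.02], [-1.27, 1.25], [0.06, 2.57], [-1.19, 4.33], [0.19, 2], [-2.82, 2.82]. Speed limits (rad/s): [1.89, 1.89, 2.39, 2.39, 3.01, 3.01, 3.01].

## Interface

Orientations are given as a unit quaternion [x, y, z, w].
In Python, from rig import sense, camera, camera_params, job_done, trace gives the robot as it stands.
- The arm moves only by the tool send_rows, never from a script. Its argument "moves" is text: rows parted by semicolons, each of 5 numbers parted by spaces: the shift along the tool's x, y, z scaled (see below), then the turn about the tool's z scaled (see below), then the closure, from -1 (fully open) to 1 (shut). In form: tx ty tz spin claw; .... A call has 1 to 8 rows; each row is the pose to reach, as a shift and turn from the pose commanded when the call began, along the tool's axes at that moment; what a row does not reach only later rows make up. The controller multiplies each number of a shift by 750 mm and each number of a turn by 45 degrees. A row lasts 1/12 s, in which the tool goes at most 41.7 mm and 7.16 degrees, less where a joint would pass 70% of its speed; a pose out of reach is approached as far as the arm can. A call with a number of a shift or a turn outside -1 to 1 is refused whole. A call with a gripper value outside its range is refused whole. The fingers move at their own pace and stop on an object; "grip_force" is the grip in N (left out, the last holds). Time passes only in rows, so rows that repeat a pose let the fingers close. It gives the time, the measured TCP pose, the force, the opening and the grip force at its end, in the units of the state.
- sense(): the state, without advancing time (a new reading comes with each control period).
- camera(name): name is "side" or "top"; returns the picture (480x640x3 uint8, red, green, blue); there is no depth.
- camera_params(name): a dict with "intrinsics" (3x3 intrinsics, pixels), "D" ([k1, k2, p1, p2, k3] as OpenCV has them; the pictures are not rectified), "T" (4x4, takes a point from camera to world coordinates). Camera axes: x right, y down, z forward; pixel columns grow to the right and rows downward; lengths in m; the calibration is good to about 2 mm. A picture is of the moment at which its call begins. camera_params takes no time and is no camera call.
- job_done(): hands the job in; it is judged then, once.
Trained networks look in the newest picture that a camera, given by its name, has taken for a name from the list of things; names that differ only in an ending like _2 or _b are one class to them, and where a whole thing is asked for, a point or a joint stands for the part that bears it (a point fixed in the world has none). Each returns a list of dicts, best first, with "score" (0 to 1); they miss things now and then, are a little off and sometimes report something else, mostly with a low value. They report only what shows in the picture. A call takes as long as a camera call. They do not tell look-alikes from the thing itself.
- trace(camera, name): "region" (480x640 bool, what is visible of it) and "bbox" ([centre column, centre row, width, height] in pixels, round what is visible of it).
The state is a dict: "time": time; "q": joint angles; "dq": joint speeds; "tau": joint torques, N m; "eef_pos": TCP position; "tool_rot": TCP orientation; "contact_force": force on the tool from outside, world axes, zero at the start; "wrist_torque": the same for the moment, N m; "width": opening from 0.0 (shut) to 1.0 (fully open); "grip_force": force on a finger pad.
Only numpy, scipy, OpenCV 4.12 (cv2) and the standard library are available. Lean on these libraries where they do the work, as an engineer would, in place of code of your own. Each camera call takes 0.05 s, during which the arm holds its last target. There are 200 camera calls.

## Working session

There is one attempt and no reset: what is moved stays moved. The work goes in short steps, Python scripts to look and compute and a tool call to move; the robot and the scene stay as the last step left them, time stands still between calls to the robot, and variables do not carry over. Pictures are saved under pics/ and viewed, at most 10 in all, crops included, and the job is handed in when it is done.

Besides the shell and the picture viewer there is one more tool, called after ">>>" by a JSON object that holds its "name" and its "arguments", one argument or row to a line. send_rows: Moves the arm, as the interface text tells. Its arguments: {"type":"object","properties":{"moves":{"type":"string"},"grip_force":{"type":"number"}},"required":["moves"]}

```bash
ls; mkdir -p pics; python3 - <<'E'
from rig import *
import cv2,numpy as np
s=sense();print(s['time'],s['eef_pos'],s['tool_rot'],s['width'])
for c in('side','top'):
    im=camera(c);cv2.imwrite(f'pics/{c}0.png',im[:,:,::-1]);p=camera_params(c);print(c,p['intrinsics'],p['D'],np.round(p['T'],4))
    for n in('blade','housing','rack','shutter','shutter_top','tgauge','plate'):
        print(n,[(round(d['score'],2),np.round(d['bbox']).tolist()) for d in trace(c,n)][:4])
E
```

```text
pics
0.0 [ 0.21579822 -0.58618695  0.23066842] [ 9.84485338e-01  1.75465789e-01 -1.66331397e-04 -5.89689555e-04] 0.9999129742620065
side [[474.90156157   0.         327.67103788]
 [  0.         474.90156157 236.91743354]
 [  0.           0.           1.        ]] [0.02034569 0.         0.         0.         0.        ] [[-0.9884 -0.0903  0.1217  0.3715]
 [-0.151   0.5157 -0.8434  1.1519]
 [ 0.0134 -0.852  -0.5234  0.8588]
 [ 0.      0.      0.      1.    ]]
blade [(0.87, [334.0, 344.0, 16.0, 46.0]), (0.82, [282.0, 319.0, 13.0, 49.0]), (0.56, [324.0, 308.0, 8.0, 40.0]), (0.42, [327.0, 230.0, 63.0, 71.0])]
housing [(0.97, [326.0, 227.0, 62.0, 69.0])]
rack [(0.57, [327.0, 314.0, 36.0, 65.0])]
shutter [(0.43, [324.0, 203.0, 19.0, 16.0])]
shutter_top [(0.49, [323.0, 203.0, 13.0, 14.0])]
tgauge []
plate [(0.61, [332.0, 278.0, 7.0, 14.0])]
top [[494.54704337   0.         325.38749562]
 [  0.         494.54704337 235.31009907]
 [  0.           0.           1.        ]] [-0.11421756  0.          0.          0.          0.        ] [[-0.0164 -0.9975  0.0693  0.45  ]
 [-0.9998  0.0169  0.0067 -0.0133]
 [-0.0079 -0.0692 -0.9976  1.337 ]
 [ 0.      0.      0.      1.    ]]
blade [(0.8, [212.0, 213.0, 18.0, 17.0]), (0.59, [187.0, 266.0, 17.0, 12.0]), (0.57, [224.0, 250.0, 18.0, 6.0])]
housing [(0.91, [408.0, 218.0, 114.0, 93.0])]
rack [(0.92, [254.0, 249.0, 78.0, 39.0]), (0.56, [325.0, 159.0, 25.0, 24.0])]
shutter [(0.93, [424.0, 212.0, 28.0, 18.0]), (0.48, [275.0, 248.0, 13.0, 9.0])]
shutter_top [(0.95, [420.0, 214.0, 27.0, 20.0])]
tgauge [(0.47, [248.0, 250.0, 18.0, 7.0])]
plate [(0.42, [275.0, 248.0, 9.0, 9.0]), (0.23, [324.0, 252.0, 15.0, 58.0])]
```

```bash
python3 - <<'E'
import cv2
a=cv2.imread('pics/top0.png')[130:330,150:510];cv2.imwrite('pics/topc.png',cv2.resize(a,(792,440),interpolation=cv2.INTER_CUBIC))
a=cv2.imread('pics/side0.png')[170:380,220:430];cv2.imwrite('pics/sidec.png',cv2.resize(a,(600,600),interpolation=cv2.INTER_CUBIC))
E
```

```text
(no output)
```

View pics/topc.png

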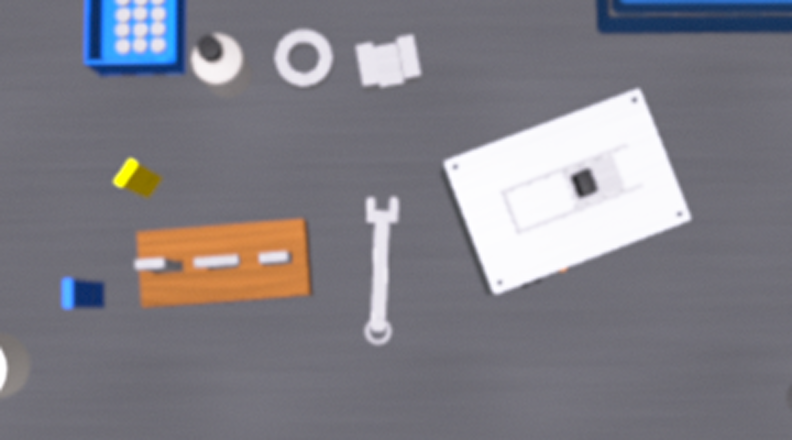

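View pics/sidec.png

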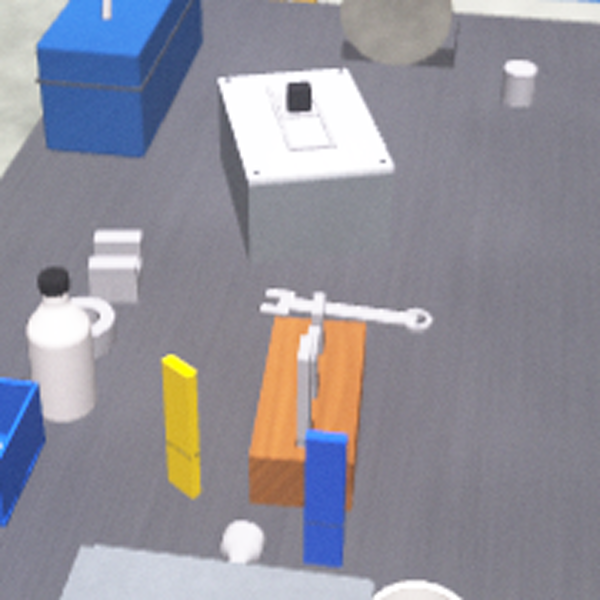

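The top view shows the rack at crop (137–310, 219–305) with the tallest piece leftmost (~(150,264)). The housing is rotated about 20°, with the black grip at (585,182) and the stop bar at the left end of the guides (~(512,210)), so housing +y points image-left.

```bash
cat > h.py <<'E'
from rig import *
import cv2,numpy as np
def unproj(c,uv,z):
    p=camera_params(c);n=cv2.undistortPoints(np.float64(uv).reshape(-1,1,2),np.array(p['intrinsics']),np.array(p['D'])).reshape(-1,2)
    T=np.array(p['T']);d=np.c_[n,np.ones(len(n))]@T[:3,:3].T;o=T[:3,3]
    return (o+d*((z-o[2])/d[:,2])[:,None])[:,:2]
def proj(c,P):
    p=camera_params(c);T=np.linalg.inv(np.array(p['T']))
    return cv2.projectPoints(np.float64(P).reshape(-1,1,3),cv2.Rodrigues(T[:3,:3])[0],T[:3,3],np.array(p['intrinsics']),np.array(p['D']))[0].reshape(-1,2)
def rect(c,mask,z):
    n,l,st,_=cv2.connectedComponentsWithStats(mask.astype(np.uint8));k=1+np.argmax(st[1:,4])
    cn=max(cv2.findContours((l==k).astype(np.uint8),0,cv2.CHAIN_APPROX_NONE)[0],key=len).reshape(-1,2)
    (x,y),(w,h),a=cv2.minAreaRect((unproj(c,cn,z)*1000).astype(np.float32));return np.round([x,y,w,h,a],1)
E
python3 - <<'E'
from h import *
im=cv2.imread('pics/top0.png');g=im.min(2);hsv=cv2.cvtColor(im,cv2.COLOR_BGR2HSV)
def box(m,x0,x1,y0,y1):
    o=np.zeros_like(m);o[y0:y1,x0:x1]=m[y0:y1,x0:x1];return o
print('housing',rect('top',box(g>190,345,470,165,270),.11))
print('rack',rect('top',box((hsv[...,1]>110)&(hsv[...,0]<25)|box(g>120,209,285,235,262),200,300,220,275),.055))
print('blade',rect('top',box(g>150,205,230,240,262),.15),rect('top',box(g>185,205,230,240,262),.15))
print(g[246:256,206:236])
print('grip',rect('top',box(hsv[...,2]<90,400,430,200,225),.1485))
r=trace('top','blade');
m=box(hsv[...,2]<90,400,430,200,225);ys,xs=np.where(m);print(xs.min(),xs.max(),ys.min(),ys.max())
E
```

```text
housing [ 579.9 -211.3  162.3  242.1   19.8]
rack [506.  192.9  90.1 209.8   3.5]
blade [502.5 256.3  31.9  12.1  89.1] [502.5 256.2  27.    7.3  89.1]
[[108 106 108 108 110 117 114 101  95  94  99 102 104 106 111 116 119 117
  104  82  71  71  71  69  66  66  67  66  69  68]
 [106 108 108 110 118 134 149 151 152 155 164 169 173 176 180 184 185 177
  145 103  82  78  75  75  69  66  67  69  68  68]
 [108 108 108 111 129 162 191 204 208 214 215 219 222 222 224 225 225 215
  175 125  94  87  86  83  77  73  70  67  69  69]
 [108 109 110 112 136 182 217 227 228 227 227 228 229 230 232 232 230 223
  182 126  96  92  94  91  89  85  81  75  69  69]
 [110 112 111 113 136 182 221 228 228 227 227 225 226 227 228 227 225 213
  175 126  97  92  92  91  91  90  88  80  71  67]
 [112 112 111 112 132 169 201 212 212 208 205 204 202 201 202 200 193 179
  150 117  99  96  95  95  91  91  90  83  74  70]
 [112 112 111 113 121 142 164 172 170 165 159 156 152 147 144 142 136 130
  118 108 103 102 101  98  96  95  91  84  75  69]
 [111 111 112 112 112 119 129 121 111 104 102 102  99  98  97  97  97  97
   97  96  96  96  96  93  89  87  85  78  70  69]
 [111 111 111 111 113 111 114  99  80  72  71  73  74  72  71  70  74  77
   79  82  79  78  76  76  73  72  73  66  67  65]
 [111 111 113 112 111 113 113  99  77  65  65  66  66  63  62  61  65  67
   69  67  68  64  67  66  65  67  64  64  61  66]]
grip [ 583.3 -222.8   22.4   17.8   16.8]
411 419 208 218
```

>>> {"name": "send_rows", "arguments": {
  "moves": "0.627 -0.285 0 0 -1;0.627 -0.285 0 0 -1;0.627 -0.285 0 0 -1;0.627 -0.285 0 0 -1;0.627 -0.285 0 0 -1;0.627 -0.285 0 0 -1;0.627 -0.285 0 0 -1;0.627 -0.285 0 0 -1",
  "grip_force": 40
}}

```text
time: 1.52
eef_pos: [0.4542, -0.3506, 0.2316]
tool_rot: [0.984, 0.175, 0.0, 0.0]
contact_force: [1.8, -1.4, -0.2]
width: 0.999
grip_force: 0.0
```

>>> {"name": "send_rows", "arguments": {
  "moves": "0.223 -0.101 0 0 -0.3;0.223 -0.101 0 0 -0.3;0.223 -0.101 0 0 -0.3;0.223 -0.101 0 0 -0.3;0.223 -0.101 0 0 -0.3;0.223 -0.101 0 0 -0.3;0.223 -0.101 0.05 0 -0.3;0.223 -0.101 0.05 0 -0.3"
}}

```text
time: 2.18
eef_pos: [0.5816, -0.2228, 0.1889]
tool_rot: [0.984, 0.176, -0.003, -0.001]
contact_force: [-1.3, 0.3, -2.0]
width: 0.646
grip_force: 0.0
```

```bash
python3 - <<'E'
from h import *
s=sense();print(s['time'],s['eef_pos'],s['tool_rot'],s['width'])
im=camera('side')[:,:,::-1];a=im[165:255,270:390]
cv2.imwrite('pics/a.png',cv2.resize(a,(720,540),interpolation=cv2.INTER_CUBIC))
E
```

```text
2.1833 [ 0.58160025 -0.22278818  0.18891076] [ 0.98445709  0.17559729 -0.00277343 -0.00146449] 0.6459657899446661
```

View pics/a.png

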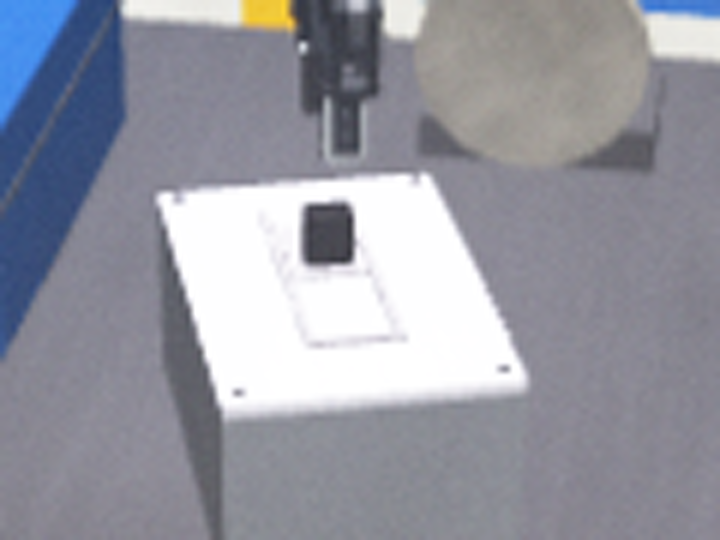

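Side crop: the finger tip is at about (345,158) and the black grip top at (328,205). I'll check both against the calibration.

```bash
python3 - <<'E'
from h import *
for P in [(.5833,-.2228,.1485),(.5816,-.2228,.189),(.595,-.2228,.1485),(.5833,-.2328,.1485)]: print(P,np.round((proj('side',[P])[0]-[270,165])*6))
E
```

```text
(0.5833, -0.2228, 0.1485) [325. 207.]
(0.5816, -0.2228, 0.189) [329. 140.]
(0.595, -0.2228, 0.1485) [304. 205.]
(0.5833, -0.2328, 0.1485) [328. 198.]
```

>>> {"name": "send_rows", "arguments": {
  "moves": "0.001 0 0.045 0 -0.3;0.001 0 0.089 0 -0.3;0.001 0 0.089 0 -0.3;0.001 0 0.089 0 1;0.001 0 0.089 0 1;0.001 0 0.089 0 1;0.001 0 0.089 0 1;0.001 0 0.089 0 1"
}}

```text
time: 2.9
eef_pos: [0.5857, -0.2237, 0.1299]
tool_rot: [0.985, 0.175, 0.001, 0.001]
contact_force: [-0.9, -0.7, 8.8]
width: 0.223
grip_force: 41.1
```

>>> {"name": "send_rows", "arguments": {
  "moves": "0 0 -0.008 0 1;0 -0.02 -0.008 0 1;0 -0.04 -0.008 0 1;0 -0.055 -0.008 0 1;0 -0.063 -0.008 0 1;0 -0.066 -0.008 0 1;0 -0.066 -0.008 0 1;0 -0.066 -0.008 0 1"
}}

```text
time: 3.57
eef_pos: [0.5672, -0.1764, 0.133]
tool_rot: [0.984, 0.175, -0.0, -0.0]
contact_force: [3.4, 3.4, -21.9]
width: 0.22
grip_force: 44.1
```

>>> {"name": "send_rows", "arguments": {
  "moves": "0 -0.003 0.003 0 1;0 -0.006 0.003 0 1;0 -0.008 0.003 0 1;0 -0.008 0.003 0 1;0 -0.008 0.003 0 1"
}}

```text
time: 3.98
eef_pos: [0.566, -0.1722, 0.1326]
tool_rot: [0.985, 0.175, 0.001, 0.001]
contact_force: [-5.5, -2.7, 7.8]
width: 0.219
grip_force: 48.0
```

```bash
python3 - <<'E'
from rig import *
s=sense();print(s['contact_force'],s['eef_pos'])
E
```

```text
[-5.4735988  -2.7486674   7.81775222] [ 0.56604197 -0.17223252  0.13257381]
```

>>> {"name": "send_rows", "arguments": {
  "moves": "0 0 0 0 -0.3;0 0 0 0 -0.3;0 0 0 0 -0.3;0 0 0 0 -0.3;0 0 -0.05 0 -0.3;0 0 -0.1 0 -0.3;0 0 -0.15 0 -0.5;0 0 -0.18 0 -1"
}}

```text
time: 4.65
eef_pos: [0.5662, -0.1711, 0.2699]
tool_rot: [0.984, 0.176, 0.002, 0.001]
contact_force: [0.2, 0.1, 0.4]
width: 0.872
grip_force: 0.0
```

```bash
python3 - <<'E'
from h import *
s=sense();print(s['time'],s['eef_pos'],s['tool_rot'],s['width'],s['q'])
im=camera('side')[:,:,::-1];a=im[165:255,270:390]
cv2.imwrite('pics/b.png',cv2.resize(a,(720,540),interpolation=cv2.INTER_CUBIC))
hc=np.array([.5799,-.2113]);yh=np.array([-.339,.941])
for t in (.07,.075,.08,.085):
    P=np.r_[hc+yh*(t-.045),.1485];print(t,np.round((proj('side',[P])[0]-[270,165])*6))
P=np.r_[hc-yh*.045,.11];print('slot',P,np.round((proj('side',[P])[0]-[270,165])*6))
E
```

```text
4.65 [ 0.56622273 -0.17106308  0.26990151] [9.84460924e-01 1.75593659e-01 1.70823057e-03 7.99068820e-04] 0.8724521434584386 [ 0.42643428  0.33170846 -0.23402623  1.65253899  0.08258045  1.16322975
 -1.0455481 ]
0.07 [337. 238.]
0.075 [339. 242.]
0.08 [340. 246.]
0.085 [342. 251.]
slot [ 0.595155 -0.253645  0.11    ] [312. 241.]
```

View pics/b.png

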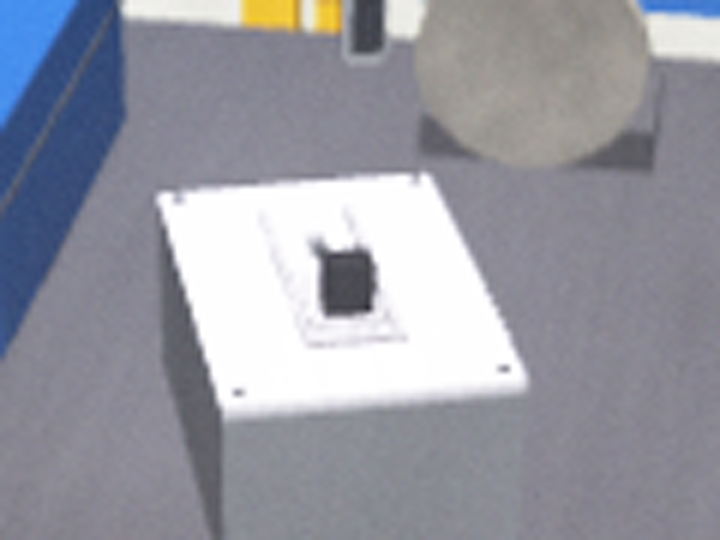

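Shutter grip has moved to (347,253), matching travel ≈0.08+ (stop), and the dark slot peeks out behind it at (318,243). Now to the rack.

>>> {"name": "send_rows", "arguments": {
  "moves": "0.117 -0.564 0 -1 -1;0.117 -0.564 0 -1 -1;0.117 -0.564 0 -1 -1;0.117 -0.564 0 -1 -1;0.117 -0.564 0 -1 -1;0.117 -0.564 0 -1 -1;0.117 -0.564 0 -1 -1;0.117 -0.564 0 -1 -1"
}}

```text
time: 5.37
eef_pos: [0.5155, 0.1605, 0.266]
tool_rot: [0.842, 0.54, 0.0, 0.0]
contact_force: [1.3, -0.8, -0.1]
width: 0.998
grip_force: 0.0
```

```bash
cat >> h.py <<'E'
def plan(x,y,z,yaw): # yaw of tool y axis, deg
    from scipy.spatial.transform import Rotation as R
    s=sense();M=R.from_quat(s['tool_rot']).as_matrix();d=M.T@(np.array([x,y,z])-s['eef_pos'])
    cur=np.degrees(np.arctan2(M[1,1],M[0,1]));dy=(yaw-cur+90)%180-90
    print('t',s['time'],'pos',np.round(s['eef_pos'],4),'yaw',round(cur,2),'shift',np.round(d/.75,4),'spin',round(-dy/45,3),'tilt',np.round(M[:2,2],3),'w',round(s['width'],3))
E
python3 - <<'E'
from h import *
plan(.5025,.2563,.25,1)
im=camera('top')[:,:,::-1];cv2.imwrite('pics/top1.png',im)
a=im[165:265,345:475];cv2.imwrite('pics/c.png',cv2.resize(a,(780,600),interpolation=cv2.INTER_CUBIC))
hc=np.array([.5799,-.2113]);yh=np.array([-.339,.941])
for n,P in(('slot',np.r_[hc-yh*.045,.11]),('slot e',np.r_[hc-yh*.062,.11]),('slot e',np.r_[hc-yh*.028,.11]),('grip80',np.r_[hc+yh*.035,.1485])):print(n,np.round((proj('top',[P])[0]-[345,165])*6))
E
```

```text
t 5.3667 pos [0.5155 0.1605 0.266 ] yaw -24.62 shift [ 0.1088 -0.069   0.0214] spin -0.569 tilt [0.001 0.   ] w 0.998
slot [476. 269.]
slot e [513. 254.]
slot e [438. 283.]
grip80 [310. 327.]
```

View pics/c.png

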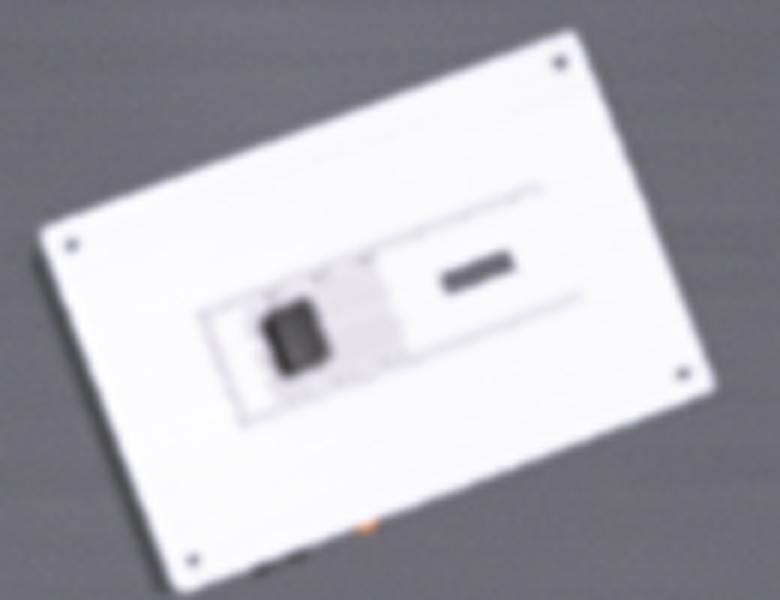

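The slot is clear, at crop (479,271), within 1 mm of prediction. I'll check where the shutter ends relative to the stop bar numerically, plus the slot centre.

```bash
python3 - <<'E'
from h import *
im=cv2.imread('pics/top1.png');v=cv2.cvtColor(im,cv2.COLOR_BGR2HSV)[...,2];g=im.min(2)
def box(m,x0,x1,y0,y1):
    o=np.zeros_like(m);o[y0:y1,x0:x1]=m[y0:y1,x0:x1];return o
hc=np.array([.5799,-.2113]);yh=np.array([-.339,.941]);xh=np.array([.941,.339])
for t,m,z in(('slot',box(g<185,414,434,203,218),.11),('grip',box(g<105,385,402,210,232),.1485)):
    r=rect('top',m,z);d=r[:2]/1000-hc;print(t,r,'in housing',d@xh,d@yh)
for f,n in(('top0','before'),('top1','now')):
    gg=cv2.imread(f'pics/{f}.png').min(2).astype(np.float32)
    L=[]
    for y in np.arange(-90,84,3):
        q=proj('top',[np.r_[hc+yh*y/1000+xh*s,.113] for s in(-.018,-.0165,.0165,.018)]).astype(np.float32)
        L.append(int(cv2.remap(gg,q[:,0],q[:,1],1).mean()))
    print(n,list(zip(range(-90,84,3),L)))
print('housing',rect('top',box(g>190,345,475,165,270),.11))
E
```

```text
slot [ 594.9 -253.6    9.3   30.7   20.8] in housing -0.00022469999999999123 -0.04488930000000001
grip [ 564.5 -170.5   23.7   19.3   17.5] in housing -0.0006601999999999778 0.04361339999999996
before [(-90, 250), (-87, 250), (-84, 250), (-81, 250), (-78, 250), (-75, 250), (-72, 250), (-69, 250), (-66, 249), (-63, 243), (-60, 234), (-57, 229), (-54, 229), (-51, 229), (-48, 228), (-45, 227), (-42, 228), (-39, 229), (-36, 228), (-33, 224), (-30, 216), (-27, 207), (-24, 204), (-21, 206), (-18, 209), (-15, 212), (-12, 214), (-9, 219), (-6, 225), (-3, 230), (0, 240), (3, 248), (6, 250), (9, 250), (12, 250), (15, 250), (18, 249), (21, 250), (24, 250), (27, 250), (30, 251), (33, 251), (36, 250), (39, 250), (42, 250), (45, 250), (48, 251), (51, 251), (54, 251), (57, 251), (60, 251), (63, 250), (66, 244), (69, 234), (72, 239), (75, 249), (78, 252), (81, 252)]
now [(-90, 250), (-87, 250), (-84, 250), (-81, 249), (-78, 249), (-75, 249), (-72, 249), (-69, 249), (-66, 249), (-63, 249), (-60, 249), (-57, 249), (-54, 249), (-51, 249), (-48, 249), (-45, 249), (-42, 249), (-39, 249), (-36, 249), (-33, 249), (-30, 249), (-27, 249), (-24, 249), (-21, 249), (-18, 249), (-15, 249), (-12, 249), (-9, 247), (-6, 240), (-3, 229), (0, 226), (3, 227), (6, 227), (9, 227), (12, 228), (15, 227), (18, 225), (21, 225), (24, 224), (27, 215), (30, 207), (33, 207), (36, 208), (39, 204), (42, 202), (45, 211), (48, 219), (51, 227), (54, 237), (57, 247), (60, 250), (63, 250), (66, 243), (69, 233), (72, 238), (75, 248), (78, 252), (81, 252)]
housing [ 579.9 -211.2  162.2  242.3   19.7]
```

The shutter plate spans housing y −5…56 mm, so travel is about 70.5 mm, 10 mm short of the stop (the grip sits off-centre on the plate). I'll go back and finish that.

```bash
python3 - <<'E'
from h import *
plan(.5645,-.1705,.20,-70.3)
E
```

```text
t 5.4167 pos [0.5134 0.1692 0.2664] yaw -24.27 shift [-0.3851  0.2484  0.087 ] spin 1.023 tilt [0.    0.003] w 1.002
```

>>> {"name": "send_rows", "arguments": {
  "moves": "-0.38 0.24 0.01 1 -0.3;-0.38 0.24 0.01 1 -0.3;-0.38 0.24 0.01 1 -0.3;-0.38 0.24 0.01 1 -0.3;-0.38 0.24 0.01 1 -0.3;-0.38 0.24 0.01 1 -0.3;-0.38 0.24 0.01 1 -0.3;-0.38 0.24 0.01 1 -0.3"
}}

```text
time: 6.08
eef_pos: [0.5595, -0.1738, 0.2585]
tool_rot: [0.985, 0.174, 0.0, 0.0]
contact_force: [1.1, 0.4, 0.7]
width: 0.656
grip_force: 0.0
```

>>> {"name": "send_rows", "arguments": {
  "moves": "0 0 0 0 -0.3;0 0 0 0 -0.3"
}}

```text
time: 6.25
eef_pos: [0.5593, -0.1743, 0.2578]
tool_rot: [0.985, 0.174, -0.0, 0.0]
contact_force: [-0.2, 1.3, -0.7]
width: 0.652
grip_force: 0.0
```

```bash
python3 - <<'E'
from h import *
plan(.5645,-.1705,.128,-70.3)
E
```

```text
t 6.25 pos [ 0.5593 -0.1743  0.2578] yaw -70.01 shift [ 0.0084 -0.0023  0.1731] spin 0.006 tilt [-0.001 -0.   ] w 0.652
```

>>> {"name": "send_rows", "arguments": {
  "moves": "0.008 -0.002 0.05 0 -0.3;0.008 -0.002 0.1 0 -0.3;0.008 -0.002 0.145 0 -0.3;0.008 -0.002 0.168 0 -0.3;0.008 -0.002 0.168 0 1;0.008 -0.002 0.168 0 1;0.008 -0.002 0.168 0 1;0.008 -0.002 0.168 0 1"
}}

```text
time: 6.92
eef_pos: [0.5656, -0.1681, 0.1341]
tool_rot: [0.984, 0.176, 0.001, 0.0]
contact_force: [0.1, 1.4, 0.4]
width: 0.219
grip_force: 41.7
```

>>> {"name": "send_rows", "arguments": {
  "moves": "0 0 0 0 1;0 -0.006 0 0 1;0 -0.012 0 0 1;0 -0.016 0 0 1;0 -0.018 0 0 1;0 -0.018 0 0 1;0 -0.018 0 0 1;0 -0.018 0 0 1"
}}

```text
time: 7.58
eef_pos: [0.563, -0.1614, 0.1342]
tool_rot: [0.985, 0.173, 0.004, 0.004]
contact_force: [23.4, -33.1, -14.5]
width: 0.219
grip_force: 40.5
```

>>> {"name": "send_rows", "arguments": {
  "moves": "0 0.006 0 0 1;0 0.006 0 0 1;0 0.006 0 0 -0.3;0 0.006 0 0 -0.3;0 0.006 0 0 -0.3;0 0.006 0 0 -0.3;0 0.006 -0.03 0 -0.3;0 0.006 -0.08 0 -0.3"
}}

```text
time: 8.25
eef_pos: [0.5596, -0.1591, 0.1899]
tool_rot: [0.984, 0.176, -0.003, -0.001]
contact_force: [0.8, -1.5, 0.3]
width: 0.651
grip_force: 0.0
```

>>> {"name": "send_rows", "arguments": {
  "moves": "0 0 -0.05 0 -1;0 0 -0.1 0 -1;0 0 -0.1 0 -1"
}}

```text
time: 8.5
eef_pos: [0.564, -0.1599, 0.2748]
tool_rot: [0.984, 0.176, 0.004, 0.002]
contact_force: [0.1, -0.1, -0.1]
width: 0.999
grip_force: 0.0
```

```bash
python3 - <<'E'
from h import *
plan(.5025,.2563,.25,1)
E
```

```text
t 8.5 pos [ 0.564  -0.1599  0.2748] yaw -69.77 shift [ 0.1148 -0.5492  0.031 ] spin -1.573 tilt [ 0.009 -0.002] w 0.999
```

>>> {"name": "send_rows", "arguments": {
  "moves": "0.112 -0.55 0 -1 -1;0.112 -0.55 0 -1 -1;0.112 -0.55 0 -1 -1;0.112 -0.55 0 -1 -1;0.112 -0.55 0 -1 -1;0.112 -0.55 0 -1 -1;0.112 -0.55 0 -1 -1;0.112 -0.55 0 -1 -1"
}}

```text
time: 9.17
eef_pos: [0.5103, 0.1716, 0.2676]
tool_rot: [0.842, 0.54, 0.0, 0.0]
contact_force: [2.2, -0.9, 0.2]
width: 1.004
grip_force: 0.0
```

```bash
python3 - <<'E'
from h import *
im=camera('top')[:,:,::-1];cv2.imwrite('pics/top2.png',im)
plan(.5025,.2563,.25,1)
hc=np.array([.5799,-.2113]);yh=np.array([-.339,.941]);xh=np.array([.941,.339])
gg=im.min(2).astype(np.float32)
print([(y,int(cv2.remap(gg,q[:,0],q[:,1],1).mean())) for y in range(-14,76,2) for q in[proj('top',[np.r_[hc+yh*y/1000+xh*s,.113] for s in(-.018,-.0165,.0165,.018)]).astype(np.float32)]])
E
```

```text
t 9.2167 pos [0.508  0.1802 0.2679] yaw -24.26 shift [ 0.0894 -0.0484  0.0243] spin -0.561 tilt [0.    0.003] w 0.997
[(-14, 249), (-12, 249), (-10, 249), (-8, 249), (-6, 249), (-4, 248), (-2, 248), (0, 248), (2, 246), (4, 241), (6, 234), (8, 230), (10, 228), (12, 227), (14, 227), (16, 226), (18, 225), (20, 225), (22, 226), (24, 228), (26, 228), (28, 227), (30, 227), (32, 227), (34, 226), (36, 222), (38, 213), (40, 206), (42, 202), (44, 204), (46, 205), (48, 204), (50, 202), (52, 205), (54, 207), (56, 211), (58, 216), (60, 221), (62, 223), (64, 223), (66, 222), (68, 222), (70, 227), (72, 237), (74, 246)]
```

Shutter edge now at +5 mm and its far end merges with the stop bar: fully open. On to the bar.

>>> {"name": "send_rows", "arguments": {
  "moves": "0.09 -0.048 0 -0.55 -1;0.09 -0.048 0 -0.55 -1;0.09 -0.048 0 -0.55 -1;0.09 -0.048 0 -0.55 -1;0.09 -0.048 0 -0.55 -1;0.09 -0.048 0 -0.55 -1;0.09 -0.048 0 -0.55 -1"
}}

```text
time: 9.8
eef_pos: [0.5068, 0.2457, 0.2674]
tool_rot: [0.708, 0.706, -0.0, 0.0]
contact_force: [-0.3, -0.7, 0.0]
width: 0.997
grip_force: 0.0
```

```bash
python3 - <<'E'
from h import *
plan(.5025,.2563,.109,1)
im=camera('side')[:,:,::-1];a=im[255:375,270:400];cv2.imwrite('pics/d.png',cv2.resize(a,(650,600),interpolation=cv2.INTER_CUBIC))
f=lambda P:np.round((proj('side',[P])[0]-[270,255])*5)
for P in[(.5025,.2563,.15),(.5025,.2563,.055),(.5025,.2403,.15),(.5025,.2723,.15),(*sense()['eef_pos'],)]:print(P,f(P))
E
```

```text
t 9.8 pos [0.5068 0.2457 0.2674] yaw -0.21 shift [ 0.0142 -0.0058  0.2111] spin -0.027 tilt [-0. -0.] w 0.997
(0.5025, 0.2563, 0.15) [280. 180.]
(0.5025, 0.2563, 0.055) [278. 331.]
(0.5025, 0.2403, 0.15) [286. 160.]
(0.5025, 0.2723, 0.15) [275. 201.]
(np.float64(0.5068066453429105), np.float64(0.2457189034129367), np.float64(0.2674372240989992)) [278. -37.]
```

View pics/d.png

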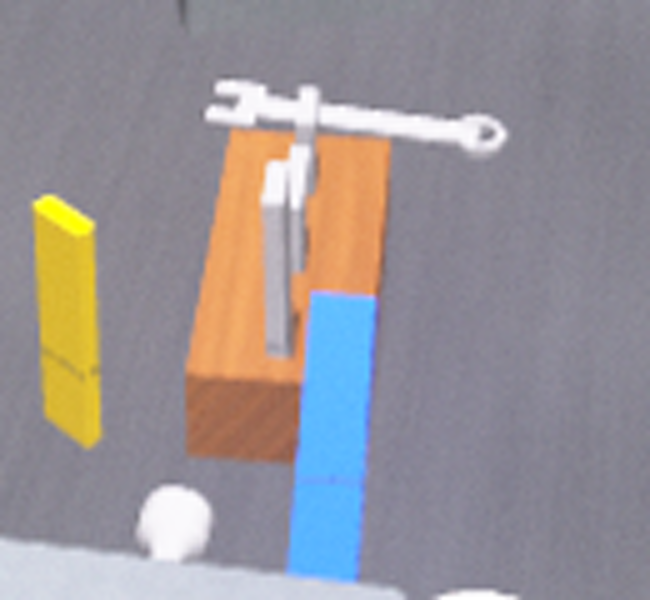

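The bar's top shows at crop (275,178) against a predicted (280,180), leaning about 1–2 mm. The blue look-alike is well clear of the fingers. Descend and grip.

>>> {"name": "send_rows", "arguments": {
  "moves": "0.014 -0.004 0 -0.027 -1;0.014 -0.004 0.05 -0.027 -1;0.014 -0.004 0.1 -0.027 -1;0.014 -0.004 0.15 -0.027 -1;0.014 -0.004 0.19 -0.027 -1;0.014 -0.004 0.21 -0.027 -1;0.014 -0.004 0.21 -0.027 -1;0.014 -0.004 0.21 -0.027 -1",
  "grip_force": 60
}}

```text
time: 10.52
eef_pos: [0.5034, 0.2572, 0.11]
tool_rot: [0.7, 0.714, -0.0, -0.0]
contact_force: [0.2, 0.8, 0.8]
width: 1.0
grip_force: 0.0
```

>>> {"name": "send_rows", "arguments": {
  "moves": "0 0 0 0 1;0 0 0 0 1;0 0 0 0 1;0 0 0 0 1;0 0 0 0 1;0 0 0 0 1;0 0 0 0 1;0 0 0 0 1"
}}

```text
time: 11.18
eef_pos: [0.5033, 0.2566, 0.1102]
tool_rot: [0.7, 0.714, -0.0, -0.0]
contact_force: [-3.9, -1.7, 8.8]
width: 0.109
grip_force: 58.3
```

>>> {"name": "send_rows", "arguments": {
  "moves": "0 0 -0.025 0 1;0 0 -0.05 0 1;0 0 -0.08 0 1;0 0 -0.12 0 1;0 0 -0.16 0 1;0 0 -0.2 0 1;0 0 -0.22 0 1;0 0 -0.22 0 1"
}}

```text
time: 11.85
eef_pos: [0.5046, 0.2572, 0.278]
tool_rot: [0.7, 0.714, 0.002, 0.001]
contact_force: [0.9, -0.4, -4.0]
width: 0.11
grip_force: 59.0
```

```bash
python3 - <<'E'
from h import *
s=sense();print(s['contact_force'],s['width'],s['wrist_torque'])
plan(.595,-.2535,.28,20)
E
```

```text
[ 0.88378309 -0.43427569 -3.98586355] 0.10958829006638689 [ 0.03972431 -0.0860543   0.01266701]
t 11.85 pos [0.5046 0.2572 0.278 ] yaw 1.17 shift [-0.6833  0.1066 -0.0032] spin -0.418 tilt [0.004 0.002] w 0.11
```

>>> {"name": "send_rows", "arguments": {
  "moves": "-0.02 0.003 0 -0.03 1;-0.06 0.009 0 -0.1 1;-0.11 0.017 0 -0.15 1;-0.16 0.025 0 -0.2 1;-0.21 0.033 0 -0.25 1;-0.26 0.041 0 -0.3 1;-0.31 0.049 0 -0.36 1;-0.36 0.056 0 -0.42 1"
}}

```text
time: 12.52
eef_pos: [0.5507, -0.0146, 0.2734]
tool_rot: [0.572, 0.82, -0.001, -0.001]
contact_force: [1.1, 1.1, -4.3]
width: 0.106
grip_force: 59.0
```

```bash
python3 - <<'E'
from h import *
plan(.595,-.2535,.28,20)
E
```

```text
t 12.5167 pos [ 0.5507 -0.0146  0.2734] yaw 20.2 shift [-0.3193 -0.0546 -0.0089] spin 0.004 tilt [-0.002 -0.   ] w 0.106
```

>>> {"name": "send_rows", "arguments": {
  "moves": "-0.05 -0.009 -0.005 0 1;-0.1 -0.017 -0.008 0 1;-0.15 -0.026 -0.008 0 1;-0.2 -0.034 -0.008 0 1;-0.25 -0.042 -0.008 0 1;-0.29 -0.05 -0.008 0 1;-0.305 -0.052 -0.008 0 1;-0.305 -0.052 -0.008 0 1"
}}

```text
time: 13.18
eef_pos: [0.5923, -0.2445, 0.2783]
tool_rot: [0.575, 0.818, -0.001, -0.001]
contact_force: [-0.9, -0.0, -4.5]
width: 0.108
grip_force: 58.9
```

>>> {"name": "send_rows", "arguments": {
  "moves": "0 0 0 0 1;0 0 0 0 1;0 0 0 0 1"
}}

```text
time: 13.43
eef_pos: [0.5932, -0.2393, 0.2804]
tool_rot: [0.572, 0.82, 0.0, -0.0]
contact_force: [0.8, 0.6, -3.9]
width: 0.105
grip_force: 58.9
```

```bash
python3 - <<'E'
from h import *
plan(.595,-.2536,.25,20)
im=camera('side')[:,:,::-1];a=im[140:240,265:385];cv2.imwrite('pics/e.png',cv2.resize(a,(720,600),interpolation=cv2.INTER_CUBIC))
f=lambda P:np.round((proj('side',[P])[0]-[265,140])*6)
p=sense()['eef_pos'];b=.11-.1  # bottom rel TCP approx
for n,P in(('slot',(.595,-.2536,.11)),('bladebot',(p[0],p[1],p[2]-.1)),('linebot',(p[0],p[1],p[2]-.05)),('+1cm x',(p[0]+.01,p[1],p[2]-.1))):print(n,f(P))
E
```

```text
t 13.4333 pos [ 0.5932 -0.2393  0.2804] yaw 20.18 shift [-0.0187 -0.0042  0.0406] spin 0.004 tilt [-0.001  0.001] w 0.105
slot [343. 391.]
bladebot [343. 289.]
linebot [343. 204.]
+1cm x [325. 287.]
```

View pics/e.png

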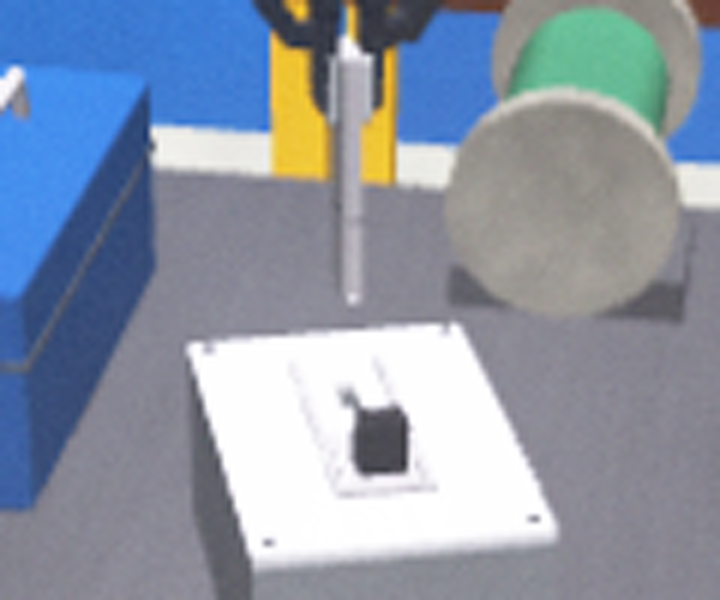

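Bar hangs above the slot (lower end at crop (350,300), predicted ~(347,303)); slot end visible at (347,393). I'll check the bar's edges at sub-pixel level.

```bash
python3 - <<'E'
from h import *
from scipy.spatial.transform import Rotation as R
s=sense();M=R.from_quat(s['tool_rot']).as_matrix();p=s['eef_pos']
r=trace('side','blade');
im=camera('side').astype(float);
by=M[:,0]*-1;bx=M[:,1]
r=[q for q in r if abs(q['bbox'][0]-323)<8 and abs(q['bbox'][1]-172)<25]
print([(q['score'],q['bbox']) for q in r])
def sil(dx=0,tx=0,dz=0,ty=0):
    P=[p+bx*(a*.005+dx+tx*(h-.1))+by*(b*.016+ty*(h-.1))+np.array([0,0,h-.1+dz]) for a in(-1,1) for b in(-1,1) for h in(0.003,.14)]
    return cv2.convexHull(proj('side',P).astype(np.float32)).reshape(-1,2)
K=8;c=np.zeros((480*K//4*2,640*K//2),np.uint8)
hull=sil();m=np.zeros((1920,2560),np.uint8);cv2.fillPoly(m,[np.round((hull+.5)*4).astype(int)],255);m=cv2.resize(m,(640,480),interpolation=cv2.INTER_AREA)/255
for v in range(168,194,3):
    row=im[v,312:332].min(1); 
    mk=np.where(r[0]['region'][v])[0] if r else []
    print(v,row.astype(int),'mask',(mk.min(),mk.max()) if len(mk) else None,'model',[ (round(x0,1)) for x0 in ((m[v]*np.arange(640)).sum()/max(m[v].sum(),1e-6),m[v].sum())])
E
```

```text
[(0.59, [322.3, 170.9, 5.6, 40.0])]
168 [ 56  55  57  58  59  59  59  57  96 116 155 172 175 110  60  61  53  59
  60 215] mask (np.int64(321), np.int64(323)) model [np.float64(322.4), np.float64(5.3)]
171 [129 131 129 129 128 129 131 131 123 114 155 174 176 147 134 132 138 135
 134 143] mask (np.int64(321), np.int64(323)) model [np.float64(322.4), np.float64(5.3)]
174 [130 130 131 126 131 129 131 133 114 116 156 175 177 151 136 132 129 133
 131 135] mask (np.int64(321), np.int64(323)) model [np.float64(322.4), np.float64(5.3)]
177 [129 133 132 130 132 132 130 136 122 119 145 168 170 148 138 135 131 135
 132 136] mask (np.int64(321), np.int64(324)) model [np.float64(322.4), np.float64(5.3)]
180 [135 136 135 137 130 130 134 130 124 119 159 177 177 151 136 138 133 136
 134 135] mask (np.int64(320), np.int64(324)) model [np.float64(322.3), np.float64(5.0)]
183 [136 137 135 137 133 134 140 134 125 114 158 178 181 152 139 135 137 139
 136 133] mask (np.int64(320), np.int64(324)) model [np.float64(322.3), np.float64(5.0)]
186 [133 135 137 138 134 136 139 133 131 120 159 178 179 154 139 138 141 135
 135 134] mask (np.int64(321), np.int64(324)) model [np.float64(322.4), np.float64(4.8)]
189 [138 139 138 142 141 141 135 142 136 137 168 201 177 144 137 135 137 136
 135 134] mask None model [np.float64(323.0), np.float64(3.5)]
192 [139 140 139 140 140 140 138 141 140 140 138 138 136 139 139 139 138 137
 141 137] mask None model [np.float64(0.0), np.float64(0.0)]
```

Edges match the model to 0.2 px: the bar is upright and positioned as predicted. Align over the slot.

>>> {"name": "send_rows", "arguments": {
  "moves": "-0.009 -0.002 0 0.004 1;-0.0187 -0.0042 0 0.004 1;-0.0187 -0.0042 0.03 0.004 1;-0.0187 -0.0042 0.06 0.004 1;-0.0187 -0.0042 0.073 0.004 1;-0.0187 -0.0042 0.073 0.004 1;-0.0187 -0.0042 0.073 0.004 1;-0.0187 -0.0042 0.073 0.004 1"
}}

```text
time: 14.25
eef_pos: [0.5956, -0.2553, 0.2275]
tool_rot: [0.574, 0.819, 0.0, 0.001]
contact_force: [-0.1, 0.1, -4.2]
width: 0.116
grip_force: 58.8
```

```bash
python3 - <<'E'
from h import *
plan(.595,-.2536,.16,20)
im=camera('side')[:,:,::-1];a=im[150:230,285:365];cv2.imwrite('pics/f.png',cv2.resize(a,(600,600),interpolation=cv2.INTER_CUBIC))
f=lambda P:np.round((proj('side',[P])[0]-[285,150])*7.5)
print(f((.595,-.2536,.11)))
E
```

```text
t 14.25 pos [ 0.5956 -0.2553  0.2275] yaw 19.89 shift [ 0.0025 -0.0001  0.0899] spin -0.002 tilt [ 0.001 -0.001] w 0.116
[278. 414.]
```

View pics/f.png

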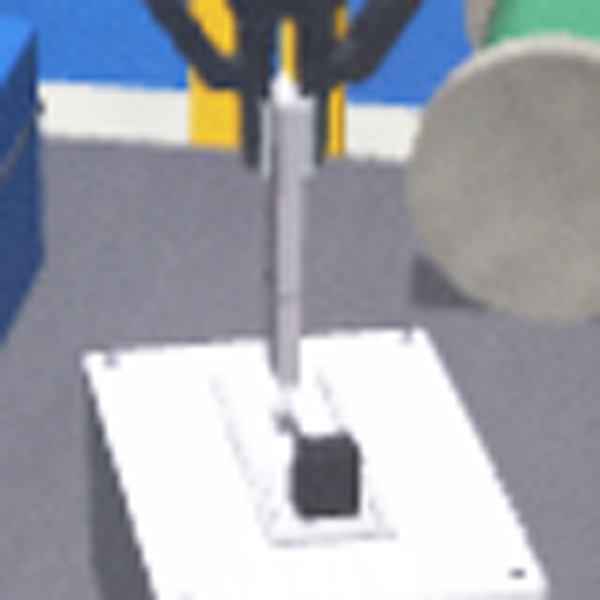

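The bar is directly above the slot mouth (~(282,415)). Lower gently and watch the force.

>>> {"name": "send_rows", "arguments": {
  "moves": "0.002 0 0 0 1;0.002 0 0.008 0 1;0.002 0 0.016 0 1;0.002 0 0.022 0 1;0.002 0 0.027 0 1;0.002 0 0.03 0 1;0.002 0 0.033 0 1;0.002 0 0.033 0 1"
}}

```text
time: 14.97
eef_pos: [0.5944, -0.2535, 0.2008]
tool_rot: [0.574, 0.819, -0.0, -0.0]
contact_force: [-0.9, -0.3, -4.3]
width: 0.11
grip_force: 59.1
```

>>> {"name": "send_rows", "arguments": {
  "moves": "0 0 0.01 0 1;0 0 0.02 0 1;0 0 0.03 0 1;0 0 0.04 0 1;0 0 0.048 0 1;0 0 0.053 0 1;0 0 0.053 0 1;0 0 0.053 0 1"
}}

```text
time: 15.63
eef_pos: [0.5946, -0.2536, 0.1615]
tool_rot: [0.574, 0.819, 0.0, -0.0]
contact_force: [-0.0, 0.3, -3.1]
width: 0.109
grip_force: 59.0
```

>>> {"name": "send_rows", "arguments": {
  "moves": "0 0 0 0 1;0 0 0 0 1;0 0 0 0 1;0 0 0 0 1;0 0 0 0 1;0 0 0 0 1"
}}

```text
time: 16.13
eef_pos: [0.5945, -0.2536, 0.1617]
tool_rot: [0.574, 0.819, 0.0, 0.0]
contact_force: [0.9, -0.3, -4.1]
width: 0.11
grip_force: 59.0
```

```bash
python3 - <<'E'
from h import *
s=sense();print(s['contact_force'],s['wrist_torque'],s['dq'].round(3) if hasattr(s['dq'],'round') else s['dq'],s['grip_force'])
plan(.595,-.2536,.16,20)
im=camera('side')[:,:,::-1];a=im[150:230,285:365];cv2.imwrite('pics/g.png',cv2.resize(a,(600,600),interpolation=cv2.INTER_CUBIC))
E
```

```text
[ 0.85064327 -0.32272211 -4.14512105] [-0.0127205   0.04574707  0.01557497] [-0.     0.002 -0.001  0.001  0.001  0.001  0.001] 58.99218678474426
t 16.1333 pos [ 0.5945 -0.2536  0.1617] yaw 19.9 shift [-0.0002  0.0006  0.0022] spin -0.002 tilt [ 0. -0.] w 0.11
```

View pics/g.png

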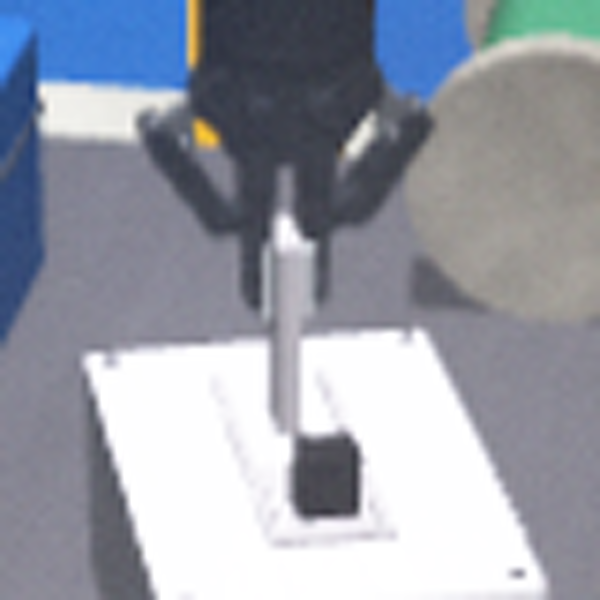

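The bar is in the slot, entering the plate at about (285,430) with its scribed line at plate level. Force is just the bar's weight (4 N), and depth is about 48–49 mm. I'm handing it in.

```bash
python3 -c "
from rig import *
print(job_done())"
```

```text
the job is handed in; nothing more can be done
None
```

The job is handed in at 16 s: shutter slid to its stop, and the tall bar held upright and still in the slot, about 48 mm below the plate by my measurements; the judge returned no verdict.

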